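Release the lid of a grain analyser with the release rod

TASK

The lid latch of the grain analyser has to be released by hand: take the release rod out of its stand by the handle, push it straight down through the wide slot beside the analyser's lid until the hidden latch tab is fully down and the lid has popped ajar. Then put the rod back upright in its stand, seated on its collar, let go of it and leave the lid ajar.

Things in the scene. Friction and masses are not known exactly. Their poses are not given: they have to be found in the camera images.
- rod_grip (a point): Release rod, loose, upright in its stand, 120 g: steel shaft (dia 8 mm, 75 long) under a black collar (dia 44, 6 thick) and a black round handle (dia 28, 60 tall); collar rests on the stand, only collar and handle show. Point: handle centre, 36 mm above the collar's underside, 111 above the shaft's tip; z up the rod. Grip from any side. Not the tamper standing on a broad disc on the bench.
- slot (a point): Mouth centre of the release slot, 50 mm (x) by 28 mm (y), z up, in the white top, 110 mm high, of the navy analyser (300 x 280, fixed, yaw within 0.3 rad). Lid edge 75 mm away to +y; the thin vents and card slit are not it. The latch tab fills the slot 35 mm down; it goes 12 mm down to a hard stop against about 8 N and stays down. Rod collar is then 28 mm above the top.
- stand_hole0 (a point): Mouth centre of the one hole in the rod's stand: a grey block 80 x 80 mm, 85 mm high, fixed to the bench, with an upright round hole of diameter 28 mm right through it. The mouth is at the block's top face; z is up. The block stands left or right of the analyser; a black sample cup is on the other side.
- lid (a joint): Opening angle (rad) of the analyser's black lid (200 x 150 mm, 8 thick, hinged at its edge farthest from the robot): 0 shut, about 0.24 when the latch tab is fully down, in proportion to the tab's travel. Its free edge, nearest the robot, is then about 48 mm higher. It stays where the tab has put it; a push down on it would shut it again.

How it is judged:
On the way:
1. the rod stands down in the slot (handle centre under 71 mm above the mouth, within 30 mm sideways, within 20 degrees of upright) and has pressed the tab so far that the lid is more than 0.16 rad open (z of rod_grip in the frame of slot below 0.071 m and horizontal distance between rod_grip and slot below 0.03 m and angle between rod_grip's own z axis and vertical below 0.35 rad and value of joint lid above 0.16 rad), for 0.1 s.
At the end, for the whole second after the job is handed in: The lid stands more than 0.15 rad open and still, and the rod is back in its stand: handle centre within 20 mm sideways of the hole's centre and less than 43 mm above its mouth (seated: 36 mm), within 10 degrees of upright (value of joint lid above 0.15 rad and horizontal distance between rod_grip and stand_hole0 below 0.02 m and z of rod_grip in the frame of stand_hole0 below 0.043 m and angle between rod_grip's own z axis and vertical below 0.17 rad and velocity of joint lid below 0.05 rad/s); the robot touches nothing.
It also fails if it takes over 50 s, if anything falls off the work surface, if the arm or the gripper's body presses on something with over 40 N, if the wrist force passes 120 N, or if a joint passes its speed limit or range.

ROBOT

A 7-joint arm with a two-finger parallel gripper is mounted at the origin on the work surface. World frame = base frame: x ahead of the robot, y to its left, z up, the work surface at z = 0. Lengths are in m, angles in rad, forces in N, time in s.
With the tool pointing down it reaches from about 0.35 to 0.9 m from the base axis. Payload 7.2 kg.
Tool frame: the origin (TCP) lies midway between the tips of the shut fingers; the grasp point (between the pads) lies arm.grasp_offset behind it (arm.grasp_offset is the distance from the TCP to the grasp point, in m); z points along the fingers, y is the line along which they close (so a half turn about z gives the same grasp; the last joint's range is limited). The gripper opens to 88 mm and grips with 3 to 60 N. Pads are 20 mm wide; open, the fingers measure 115 mm over their backs; the gripper's body (75 mm by 178 mm) begins 61 mm behind the grasp point.
Start: joints at [1.265, 0.411, -0.013, 1.596, 0.006, 1.134, -0.082], TCP at [0.147, -0.607, 0.223] pointing down, gripper open.
Joint ranges: [-2.95, 2.95], [-0.29, 1.99], [-1.47, 1.44], [0.14, 2.54], [-1.03, 4.17], [0.13, 1.85], [-2.86, 2.86]. Speed limits (rad/s): [2.39, 2.39, 3.01, 3.01, 3.14, 3.14, 3.14].

INTERFACE

Orientations are given as a 3x3 rotation matrix whose columns are the frame's x, y, z axes.
In Python, from cell import arm gives the robot as it stands.
- The arm moves only by the tool apply_moves, never from a script. Its argument "series" is a list of rows, each a list of 5 numbers: the shift along the world's x, y, z in cm, then the turn about the world's z in degrees, then the finger opening in cm, from 0 to 8.78. In form: [[dx, dy, dz, spin, fingers], ...]. A call has 1 to 5 rows; each row is the pose to reach, as a shift and turn from the pose commanded when the call began; what a row does not reach only later rows make up. A row lasts 1/10 s, in which the tool goes at most 50 mm and 8.59 degrees, less where a joint would pass 70% of its speed; a pose out of reach is approached as far as the arm can. A call with a gripper value outside its range is refused whole. The fingers move at their own pace and stop on an object; "grip_force" is the grip in N (left out, the last holds). Time passes only in rows, so rows that repeat a pose let the fingers close. It gives the time, the measured TCP pose, the force, the opening and the grip force at its end, in the units of the state.
- arm.sense(): the state, without advancing time (a new reading comes with each control period).
- arm.grab_frame(name): name is "side" or "top" or "wrist"; returns a dict with "image" (480x640x3 uint8, red, green, blue), "depth" (480x640 float32, m along the optical axis (not along the pixel's ray), 0 where there is no reading), "intrinsics" (3x3 intrinsics, pixels), "rvec" (rotation vector, rad) and "tvec" (3), from world to camera coordinates, as OpenCV has them. Camera axes: x right, y down, z forward; pixel columns grow to the right and rows downward; lengths in m; the calibration is good to about 2 mm. A picture is of the moment at which its call begins.
- arm.sign_off(): hands the job in; it is judged then, once.
The state is a dict: "t": time; "joint_pos": joint angles; "joint_vel": joint speeds; "tau": joint torques, N m; "eef_pos": TCP position; "eef_rot": TCP orientation; "contact_force": force on the tool from outside, world axes, zero at the start; "ft_torque": the same for the moment, N m; "gripper_width": finger opening in m; "grasp_force": force on a finger pad.
Only numpy, scipy, OpenCV 4.12 (cv2) and the standard library are available. Lean on these libraries where they do the work, as an engineer would, in place of code of your own. Each camera call takes 0.05 s, during which the arm holds its last target. There are 200 camera calls.

## Working session

There is one attempt and no reset: what is moved stays moved. The work goes in short steps, Python scripts to look and compute and a tool call to move; the robot and the scene stay as the last step left them, time stands still between calls to the robot, and variables do not carry over. Pictures are saved under pics/ and viewed, at most 10 in all, crops included, and the job is handed in when it is done.

Besides the shell and the picture viewer there is one more tool, called by a JSON object that holds its "method" and its "body", one argument or row to a line. apply_moves: Moves the arm, as the interface text tells. Its arguments: {"type":"object","properties":{"series":{"type":"array","items":{"type":"array","items":{"type":"number"}}},"grip_force":{"type":"number"}},"required":["series"]}

```bash
mkdir -p pics; ls
python3 - <<'E'
from cell import arm
import cv2,numpy as np
print(arm.grasp_offset)
s=arm.sense(); print(s['eef_pos'],s['eef_rot'],s['t'],s['gripper_width'])
for n in ['top','side']:
    f=arm.grab_frame(n); np.savez(f'{n}.npz',**f)
    cv2.imwrite(f'pics/{n}0.png',f['image'][:,:,::-1])
    print(n,f['rvec'],f['tvec'],f['intrinsics'])
E
```

```text
pics
0.0187
[ 0.14706941 -0.60694575  0.22181413] [[ 9.71856587e-01  2.35572811e-01 -4.74395053e-04]
 [ 2.35573266e-01 -9.71855407e-01  1.51781635e-03]
 [-1.03487132e-04 -1.58685461e-03 -9.99998736e-01]] 0.0 0.08778944475881811
top [ 2.13621038 -2.0810929   0.22313174] [-0.02699383  0.60638813  1.18802701] [[616.60640326   0.         313.62505139]
 [  0.         616.60640326 232.46864006]
 [  0.           0.           1.        ]]
side [ 0.64478902 -2.67294385  1.13714353] [0.51576929 0.28359494 0.89787123] [[462.18829861   0.         322.47674458]
 [  0.         462.18829861 243.80959255]
 [  0.           0.           1.        ]]
```

View pics/top0.png

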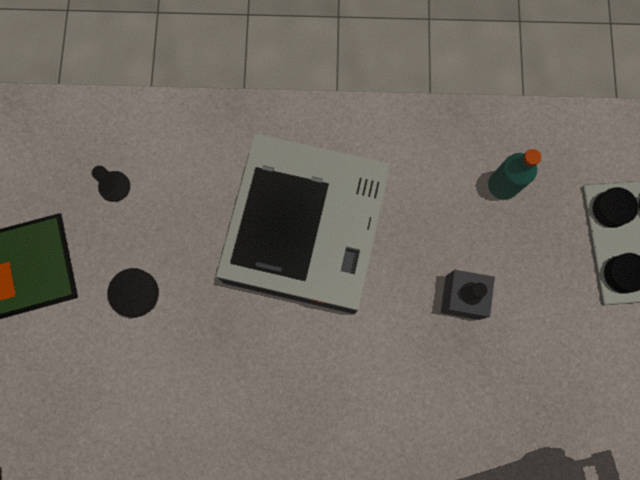

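View pics/side0.png

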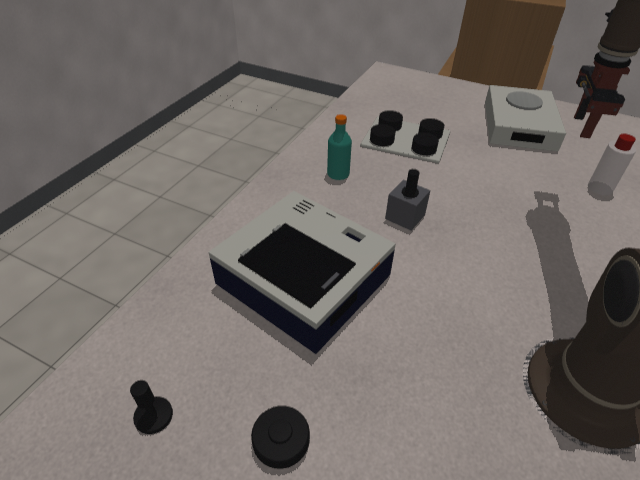

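The top view shows the slot at about (350,260), the stand at (468,293) and the handle top at (480,288). The decoy tamper is at (114,185). The side view agrees, with the slot at about (353,234), the stand at (407,205) and the handle at (412,182).

```bash
cat > h.py <<'E'
import numpy as np,cv2
def cam(f):
    R=cv2.Rodrigues(np.array(f['rvec']))[0]; t=np.array(f['tvec']).reshape(3)
    return R,t,np.array(f['intrinsics'])
def plane(f,px,z):
    R,t,K=cam(f); px=np.atleast_2d(np.asarray(px,float))
    d=(np.c_[px,np.ones(len(px))]@np.linalg.inv(K).T)@R; c=-R.T@t
    return c+d*((z-c[2])/d[:,2])[:,None]
def cloud(f):
    R,t,K=cam(f); v,u=np.mgrid[:480,:640]; Z=np.array(f['depth'])
    P=np.stack([(u-K[0,2])/K[0,0]*Z,(v-K[1,2])/K[1,1]*Z,Z],-1)
    return (P-t)@R
E
python3 - <<'E'
from h import *
for n,slotroi,stroi in [('top',(330,235,372,285),(430,255,510,330)),('side',(335,222,372,248),(375,160,440,235))]:
    f=dict(np.load(n+'.npz')); g=cv2.cvtColor(f['image'],cv2.COLOR_RGB2GRAY); P=cloud(f)
    x0,y0,x1,y1=slotroi; m=(g[y0:y1,x0:x1]<115).astype(np.uint8)
    print(n,'gray white',np.percentile(g[y0:y1,x0:x1],[5,25,50,75,95]))
    cs=cv2.findContours(m,cv2.RETR_EXTERNAL,cv2.CHAIN_APPROX_NONE)[0]
    for c in cs:
        if cv2.contourArea(c)<60: continue
        W=plane(f,c.reshape(-1,2)+[x0,y0],0.11)
        r=cv2.minAreaRect((W[:,:2]*1000).astype(np.float32)); print(' slot',r)
    x0,y0,x1,y1=stroi; Q=P[y0:y1,x0:x1].reshape(-1,3); G=g[y0:y1,x0:x1].ravel()
    for nm,lo,hi in [('stand',.080,.0875),('collar',.0885,.095),('htop',.146,.16)]:
        q=Q[(Q[:,2]>lo)&(Q[:,2]<hi)]
        if len(q)>3:
            r=cv2.minAreaRect((q[:,:2]*1000).astype(np.float32)); print(nm,len(q),r,'zmed',np.median(q[:,2]))
    print(np.histogram(Q[:,2],bins=np.arange(-.01,.2,.01)))
E
```

```text
top gray white [ 49.95 122.   130.   132.   134.05]
 slot ((544.6265869140625, -83.0299301147461), (29.400596618652344, 51.16189956665039), 78.3625259399414)
stand 1005 ((490.51043701171875, -323.1231689453125), (81.46150970458984, 80.87269592285156), 80.9385757446289) zmed 0.08487926311517048
collar 248 ((489.32330322265625, -322.1007080078125), (78.83097076416016, 78.74105834960938), 81.33489990234375) zmed 0.09036013165591798
htop 175 ((487.4775085449219, -320.63543701171875), (26.167022705078125, 25.969533920288086), 2.78043794631958) zmed 0.15124452552524337
(array([1686, 2156,   57,   60,   59,   66,   59,   67,   76, 1254,  158,
         18,   25,   20,   21,   69,  121,    0,    0,    0]), array([-0.01,  0.  ,  0.01,  0.02,  0.03,  0.04,  0.05,  0.06,  0.07,
        0.08,  0.09,  0.1 ,  0.11,  0.12,  0.13,  0.14,  0.15,  0.16,
        0.17,  0.18,  0.19]))
side gray white [ 46.05 136.25 146.   146.   146.  ]
 slot ((543.4066162109375, -82.56200408935547), (27.63694953918457, 49.27519607543945), 79.83268737792969)
stand 419 ((489.4267578125, -322.9648132324219), (83.38853454589844, 81.15631103515625), 80.69125366210938) zmed 0.08520937302853515
collar 92 ((486.7909851074219, -318.6056213378906), (41.49970245361328, 96.44279479980469), 19.299747467041016) zmed 0.09153043480193554
htop 70 ((488.1551208496094, -319.2787170410156), (25.34440803527832, 30.36888885498047), 18.638877868652344) zmed 0.15093128093247365
(array([1115, 2120,  120,  115,  111,  108,  124,  125,  121,  468,   86,
         39,   40,   35,   37,   42,   50,    0,    0,    0]), array([-0.01,  0.  ,  0.01,  0.02,  0.03,  0.04,  0.05,  0.06,  0.07,
        0.08,  0.09,  0.1 ,  0.11,  0.12,  0.13,  0.14,  0.15,  0.16,
        0.17,  0.18,  0.19]))
```

Both views agree: slot (0.544, -0.083), hole (0.490, -0.323), handle (0.488, -0.320), and all sizes match those given. I'll go above the handle first.

{"method": "apply_moves", "body": {
  "series": [
    [3.8,3.2,0,0,8.7],
    [7.6,6.4,0,0,8.7],
    [11.4,9.6,0,0,8.7],
    [15.2,12.8,0,0,8.7],
    [19,16,0,0,8.7]
  ],
  "grip_force": 30
}}

```text
t: 0.6
eef_pos: [0.3383, -0.4458, 0.2225]
eef_rot: [[0.972, 0.235, -0.0], [0.235, -0.972, 0.0], [-0.0, -0.0, -1.0]]
contact_force: [1.2, 0.2, 1.2]
gripper_width: 0.087
grasp_force: 0.0
```

{"method": "apply_moves", "body": {
  "series": [
    [3.8,3.2,0,0,8.7],
    [7.6,6.4,0,0,8.7],
    [11.4,9.6,0,0,8.7],
    [15.1,12.6,0,0,8.7],
    [15.1,12.6,0,0,8.7]
  ]
}}

```text
t: 1.1
eef_pos: [0.4937, -0.3145, 0.2222]
eef_rot: [[0.969, 0.246, 0.002], [0.246, -0.969, 0.003], [0.003, -0.003, -1.0]]
contact_force: [-0.4, -1.0, -0.2]
gripper_width: 0.0868
grasp_force: 0.0
```

{"method": "apply_moves", "body": {
  "series": [
    [0,0,0,0,8.7],
    [0,0,0,0,8.7]
  ]
}}

```text
t: 1.3
eef_pos: [0.487, -0.3225, 0.2223]
eef_rot: [[0.972, 0.234, -0.001], [0.234, -0.972, -0.0], [-0.001, 0.0, -1.0]]
contact_force: [0.4, -0.8, -0.1]
gripper_width: 0.0869
grasp_force: 0.0
```

{"method": "apply_moves", "body": {
  "series": [
    [0.1,0.1,-4,0,8.7],
    [0.1,0.1,-8,0,8.7],
    [0.1,0.1,-10.5,0,8.7],
    [0.1,0.1,-11.7,0,8.7],
    [0.1,0.1,-11.7,0,8.7]
  ]
}}

```text
t: 1.8
eef_pos: [0.4875, -0.3212, 0.1043]
eef_rot: [[0.972, 0.234, -0.003], [0.234, -0.972, 0.001], [-0.002, -0.002, -1.0]]
contact_force: [-0.1, 0.1, 0.3]
gripper_width: 0.0869
grasp_force: 0.0
```

{"method": "apply_moves", "body": {
  "series": [
    [0,0,0,0,2.4],
    [0,0,0,0,2.4],
    [0,0,0,0,2.4],
    [0,0,0,0,2.4],
    [0,0,0,0,2.4]
  ]
}}

```text
t: 2.3
eef_pos: [0.4894, -0.3205, 0.1062]
eef_rot: [[0.972, 0.236, 0.001], [0.236, -0.972, -0.001], [0.001, 0.001, -1.0]]
contact_force: [-0.9, -0.5, 0.5]
gripper_width: 0.0506
grasp_force: 0.0
```

{"method": "apply_moves", "body": {
  "series": [
    [0,0,0,0,2.2],
    [0,0,0,0,2.2],
    [0,0,0,0,2.2],
    [0,0,0,0,2.2],
    [0,0,0,0,2.2]
  ]
}}

```text
t: 2.8
eef_pos: [0.4892, -0.3205, 0.1056]
eef_rot: [[0.972, 0.236, -0.0], [0.236, -0.972, -0.0], [-0.0, 0.0, -1.0]]
contact_force: [0.6, 0.4, -0.4]
gripper_width: 0.0276
grasp_force: 30.0
```

{"method": "apply_moves", "body": {
  "series": [
    [0,0,2,0,2],
    [0,0,5,0,2],
    [0,0,9,0,2],
    [0,0,13,0,2],
    [0,0,14,0,2]
  ],
  "grip_force": 45
}}

```text
t: 3.3
eef_pos: [0.4909, -0.3212, 0.2502]
eef_rot: [[0.972, 0.235, 0.006], [0.235, -0.972, -0.003], [0.005, 0.005, -1.0]]
contact_force: [0.8, -0.3, -1.5]
gripper_width: 0.0275
grasp_force: 45.0
```

{"method": "apply_moves", "body": {
  "series": [
    [0,0,0,0,2],
    [0,0,0,0,2],
    [0,0,0,0,2]
  ]
}}

```text
t: 3.6
eef_pos: [0.4882, -0.3199, 0.2435]
eef_rot: [[0.972, 0.236, -0.003], [0.236, -0.972, 0.002], [-0.003, -0.002, -1.0]]
contact_force: [-0.3, -0.4, -0.9]
gripper_width: 0.0277
grasp_force: 45.0
```

Run:
```python
from cell import arm
from h import *
f=arm.grab_frame('side'); cv2.imwrite('pics/side1.png',f['image'][80:330,260:560,::-1].repeat(2,0).repeat(2,1))
s=arm.sense(); print(s['eef_pos'],s['contact_force'],s['gripper_width'])
```

```text
[ 0.48837601 -0.31994442  0.24362094] [-0.16317613 -0.21416699 -1.41545379] 0.027323804280092488
```

View pics/side1.png

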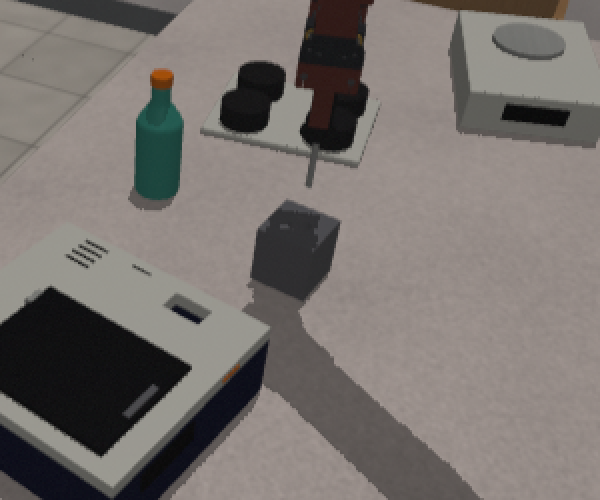

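The rod is held and its bare shaft is visible, with the tip at crop (309,185), which is full-image (414.5,172.5). I'll check its tilt against a projected vertical.

Run:
```python
from cell import arm
from h import *
for n in ['side','top']:
    f=arm.grab_frame(n); s=arm.sense(); x,y,_=s['eef_pos']
    zs=np.array([.24,.22,.20,.18,.16,.15,.146])
    p=cv2.projectPoints(np.array([[x,y,z] for z in zs]),np.array(f['rvec']),np.array(f['tvec']),np.array(f['intrinsics']),None)[0].reshape(-1,2)
    print(n,s['eef_pos'],p.round(1).tolist())
    if n=='side':
        P=cloud(f)
        m=(np.hypot(P[...,0]-x,P[...,1]-y)<.03)&(P[...,2]>.13)&(P[...,2]<.225)
        v,u=np.nonzero(m)
        for r in np.unique(v): print(r,u[v==r].min(),u[v==r].max(),P[r,u[v==r]].mean(0).round(3))
```

```text
side [ 0.4885218  -0.3200368   0.24387475] [[418.8, 140.4], [417.5, 147.7], [416.2, 154.8], [414.9, 161.8], [413.6, 168.6], [413.0, 171.9], [412.8, 173.2]]
147 410 410 [ 0.504 -0.307  0.225]
149 412 426 [ 0.482 -0.311  0.224]
150 416 424 [ 0.479 -0.307  0.224]
151 416 422 [ 0.481 -0.308  0.22 ]
152 416 419 [ 0.486 -0.319  0.209]
153 416 418 [ 0.487 -0.317  0.207]
154 416 418 [ 0.486 -0.317  0.205]
155 416 418 [ 0.486 -0.319  0.201]
156 415 418 [ 0.487 -0.319  0.198]
157 415 418 [ 0.487 -0.319  0.195]
158 415 418 [ 0.486 -0.318  0.193]
159 415 417 [ 0.487 -0.32   0.189]
160 415 417 [ 0.486 -0.317  0.188]
161 415 417 [ 0.486 -0.318  0.184]
162 414 417 [ 0.487 -0.321  0.18 ]
163 414 417 [ 0.487 -0.321  0.176]
164 414 416 [ 0.487 -0.317  0.176]
165 414 416 [ 0.487 -0.32   0.171]
166 414 416 [ 0.486 -0.318  0.17 ]
167 413 415 [ 0.488 -0.317  0.167]
168 413 416 [ 0.486 -0.319  0.163]
169 413 415 [ 0.487 -0.319  0.16 ]
170 413 415 [ 0.487 -0.318  0.157]
171 413 415 [ 0.486 -0.318  0.154]
172 413 415 [ 0.485 -0.318  0.152]
173 414 414 [ 0.485 -0.317  0.15 ]
top [ 0.48873034 -0.32016506  0.24423033] [[492.5, 283.0], [489.3, 284.5], [486.1, 285.9], [483.1, 287.3], [480.1, 288.7], [478.7, 289.3], [478.1, 289.6]]
```

The rod is vertical with its tip at z≈0.148, as expected. Now to the slot.

{"method": "apply_moves", "body": {
  "series": [
    [1,4,0,0,2],
    [2,8,0,0,2],
    [3,12,0,0,2],
    [4,16,0,0,2],
    [4.8,20,0,0,2]
  ]
}}

```text
t: 4.25
eef_pos: [0.5373, -0.1188, 0.2451]
eef_rot: [[0.972, 0.235, -0.001], [0.235, -0.972, 0.0], [-0.001, -0.0, -1.0]]
contact_force: [1.0, 0.8, -1.7]
gripper_width: 0.0273
grasp_force: 45.0
```

{"method": "apply_moves", "body": {
  "series": [
    [0.6,2.5,0,0,2],
    [0.8,3.7,0,0,2],
    [0.8,3.7,0,0,2],
    [0.8,3.7,0,0,2],
    [0.8,3.7,0,0,2]
  ]
}}

```text
t: 4.75
eef_pos: [0.5448, -0.0856, 0.2454]
eef_rot: [[0.973, 0.233, -0.001], [0.233, -0.973, -0.001], [-0.001, 0.001, -1.0]]
contact_force: [0.3, 0.0, -1.4]
gripper_width: 0.0273
grasp_force: 45.0
```

Run:
```python
from cell import arm
from h import *
f=arm.grab_frame('side'); cv2.imwrite('pics/side2.png',f['image'][100:340,200:500,::-1].repeat(2,0).repeat(2,1))
s=arm.sense(); print(s['eef_pos'],s['contact_force']); x,y,_=s['eef_pos']
P=cloud(f)
m=(np.hypot(P[...,0]-x,P[...,1]-y)<.015)&(P[...,2]>.13)&(P[...,2]<.20)
print(np.median(P[m],0),P[m][:,2].min(),m.sum())
```

```text
[ 0.54488322 -0.08546977  0.24550908] [-0.16506486  0.54481297 -0.49870487]
[ 0.54255449 -0.084098    0.17381011] 0.1506700540772068 65
```

View pics/side2.png

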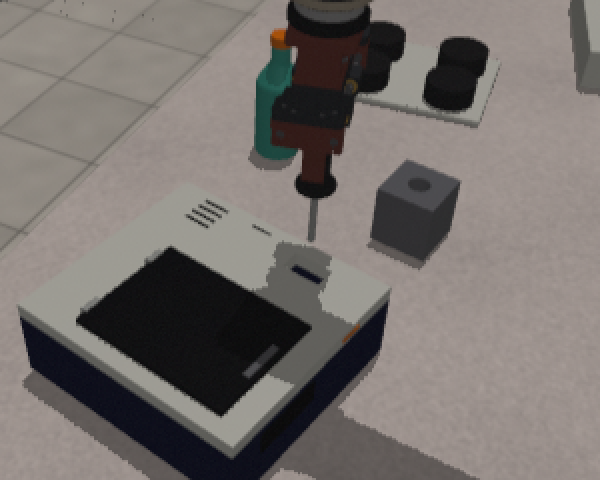

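The shaft tip at crop (311,240) is right above the slot at crop (308,273). I'll go down in steps.

{"method": "apply_moves", "body": {
  "series": [
    [0.1,0.1,-2,0,2],
    [0.1,0.1,-4,0,2],
    [0.1,0.1,-5.5,0,2],
    [0.1,0.1,-6.5,0,2],
    [0.1,0.1,-7,0,2]
  ]
}}

```text
t: 5.3
eef_pos: [0.5458, -0.0833, 0.1748]
eef_rot: [[0.972, 0.234, -0.001], [0.234, -0.972, -0.0], [-0.001, -0.0, -1.0]]
contact_force: [0.3, -0.6, -1.0]
gripper_width: 0.0276
grasp_force: 45.0
```

{"method": "apply_moves", "body": {
  "series": [
    [0,0,-0.3,0,2],
    [0,0,-0.6,0,2],
    [0,0,-0.9,0,2],
    [0,0,-1.2,0,2],
    [0,0,-1.2,0,2]
  ]
}}

```text
t: 5.8
eef_pos: [0.5467, -0.0826, 0.1646]
eef_rot: [[0.972, 0.236, 0.002], [0.236, -0.972, -0.001], [0.001, 0.001, -1.0]]
contact_force: [-1.0, -1.8, 1.8]
gripper_width: 0.0271
grasp_force: 45.0
```

{"method": "apply_moves", "body": {
  "series": [
    [0,0,-0.3,0,2],
    [0,0,-0.6,0,2],
    [0,0,-0.6,0,2]
  ]
}}

```text
t: 6.1
eef_pos: [0.5467, -0.0826, 0.1585]
eef_rot: [[0.972, 0.235, 0.001], [0.235, -0.972, -0.001], [0.001, 0.001, -1.0]]
contact_force: [-1.2, -1.0, 3.1]
gripper_width: 0.0275
grasp_force: 45.0
```

{"method": "apply_moves", "body": {
  "series": [
    [0,0,-0.2,0,2],
    [0,0,-0.4,0,2],
    [0,0,-0.4,0,2]
  ]
}}

```text
t: 6.4
eef_pos: [0.5484, -0.0824, 0.1578]
eef_rot: [[0.972, 0.235, 0.006], [0.235, -0.972, -0.001], [0.005, 0.002, -1.0]]
contact_force: [-5.3, 0.3, 27.8]
gripper_width: 0.0274
grasp_force: 45.0
```

```bash
cat > lid.py <<'E'
from cell import arm
from h import *
import sys
f=arm.grab_frame('side'); cv2.imwrite(f'pics/{sys.argv[1]}.png',f['image'][100:340,200:500,::-1].repeat(2,0).repeat(2,1))
s=arm.sense(); print(s['eef_pos'],s['contact_force'])
P=cloud(f); yaw=-.19; d=P[...,:2]-[.544,-.083]
a=d[...,0]*np.cos(yaw)+d[...,1]*np.sin(yaw); b=-d[...,0]*np.sin(yaw)+d[...,1]*np.cos(yaw)
m=(b>.09)&(b<.17)&(a>-.1)&(a<.3)&(P[...,2]>.08)&(P[...,2]<.2)
for lo in np.arange(-.08,.2,.04):
    k=m&(a>lo)&(a<lo+.04)
    if k.sum()>10: print(round(lo+.02,2),np.median(P[...,2][k]).round(4))
E
python3 lid.py side3
```

```text
[ 0.5483258  -0.08234778  0.15777116] [-6.36565919 -0.18722568 26.75026606]
-0.06 0.1115
-0.02 0.1592
0.02 0.1495
0.06 0.1396
0.1 0.1295
0.14 0.1202
0.18 0.1105
0.22 0.1103
```

View pics/side3.png

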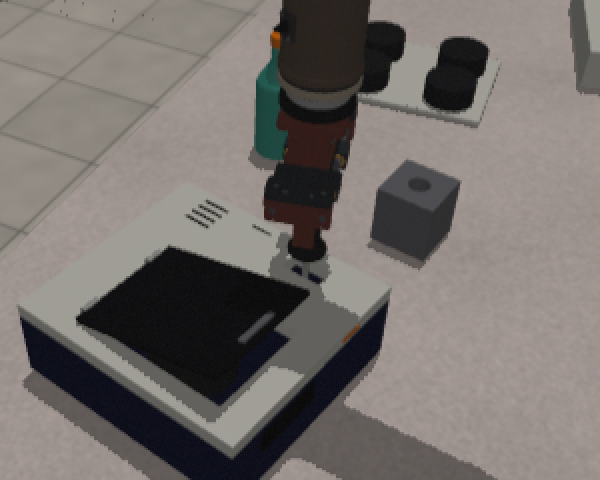

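The tab is on its hard stop. The picture shows the lid ajar, with its free edge near crop (260,330), and its slope is about 0.245. I'll lift straight up and return.

{"method": "apply_moves", "body": {
  "series": [
    [0,0,1,0,2],
    [0,0,3,0,2],
    [0,0,6,0,2],
    [0,0,8.5,0,2],
    [0,0,9.5,0,2]
  ]
}}

```text
t: 6.95
eef_pos: [0.5473, -0.0823, 0.2511]
eef_rot: [[0.972, 0.236, 0.004], [0.236, -0.972, -0.0], [0.003, 0.001, -1.0]]
contact_force: [0.3, -0.3, -0.8]
gripper_width: 0.0276
grasp_force: 45.0
```

{"method": "apply_moves", "body": {
  "series": [
    [0,0,0,0,2],
    [-1,-4,0,0,2],
    [-2,-8,0,0,2],
    [-3,-12,0,0,2],
    [-4,-16,0,0,2]
  ]
}}

```text
t: 7.45
eef_pos: [0.5049, -0.2436, 0.2468]
eef_rot: [[0.972, 0.236, -0.002], [0.236, -0.972, 0.001], [-0.002, -0.001, -1.0]]
contact_force: [0.2, -0.7, -1.9]
gripper_width: 0.0274
grasp_force: 45.0
```

{"method": "apply_moves", "body": {
  "series": [
    [-0.8,-4,0,0,2],
    [-1.4,-7,0,0,2],
    [-1.5,-8.1,0,0,2],
    [-1.5,-8.1,0,0,2],
    [-1.5,-8.1,0,0,2]
  ]
}}

```text
t: 7.95
eef_pos: [0.4916, -0.3215, 0.2477]
eef_rot: [[0.971, 0.237, -0.001], [0.237, -0.971, 0.002], [-0.0, -0.002, -1.0]]
contact_force: [0.3, 0.1, -1.0]
gripper_width: 0.0276
grasp_force: 45.0
```

```bash
python3 lid.py side4
python3 - <<'E'
from cell import arm
from h import *
f=arm.grab_frame('side'); s=arm.sense(); x,y,_=s['eef_pos']; print(s['eef_pos'],s['t'],s['contact_force'])
P=cloud(f)
m=(np.hypot(P[...,0]-x,P[...,1]-y)<.02)&(P[...,2]>.12)&(P[...,2]<.21)
q=P[m]; print(len(q),q[:,2].min())
for lo in np.arange(.14,.21,.02): 
    k=q[(q[:,2]>lo)&(q[:,2]<lo+.02)]; print(lo,len(k),k.mean(0).round(4) if len(k) else '')
E
```

```text
[ 0.49193504 -0.32108235  0.24806734] [ 1.33108542  0.027887   -1.10719917]
-0.06 0.1113
-0.02 0.1587
0.02 0.1491
0.06 0.1391
0.1 0.1294
0.14 0.1204
0.18 0.1104
0.22 0.1105
[ 0.49203284 -0.32114303  0.24834143] 8.05 [ 0.75632331 -0.67224793 -0.88964845]
66 0.15412586022402414
0.14 6 [ 0.4901 -0.3218  0.1561]
0.16 24 [ 0.4891 -0.3197  0.1699]
0.18 24 [ 0.489  -0.32    0.1906]
0.19999999999999998 12 [ 0.4894 -0.3197  0.2061]
```

Lid still open, and the rod is upright over the hole. Lowering it.

{"method": "apply_moves", "body": {
  "series": [
    [0,-0.15,-3,0,2],
    [0,-0.15,-6,0,2],
    [0,-0.15,-9,0,2],
    [0,-0.15,-12,0,2],
    [0,-0.15,-13,0,2]
  ]
}}

```text
t: 8.55
eef_pos: [0.4903, -0.3224, 0.1159]
eef_rot: [[0.971, 0.238, -0.003], [0.238, -0.971, 0.003], [-0.003, -0.003, -1.0]]
contact_force: [-0.0, -0.0, -1.4]
gripper_width: 0.0275
grasp_force: 45.0
```

{"method": "apply_moves", "body": {
  "series": [
    [0,0,-0.4,0,2],
    [0,0,-0.8,0,2],
    [0,0,-1.1,0,2],
    [0,0,-1.1,0,2]
  ]
}}

```text
t: 8.95
eef_pos: [0.4916, -0.3251, 0.1083]
eef_rot: [[0.972, 0.236, 0.001], [0.236, -0.972, -0.001], [0.001, 0.001, -1.0]]
contact_force: [0.3, -0.8, -1.8]
gripper_width: 0.0273
grasp_force: 45.0
```

{"method": "apply_moves", "body": {
  "series": [
    [0,0.2,-0.15,0,2],
    [0,0.2,-0.3,0,2],
    [0,0.2,-0.35,0,2],
    [0,0.2,-0.35,0,2]
  ]
}}

```text
t: 9.35
eef_pos: [0.4915, -0.3228, 0.1055]
eef_rot: [[0.972, 0.236, 0.001], [0.236, -0.972, -0.0], [0.001, 0.001, -1.0]]
contact_force: [-2.1, 2.9, 7.5]
gripper_width: 0.0271
grasp_force: 45.0
```

The collar is seated (7.5 N up). Release and retreat.

{"method": "apply_moves", "body": {
  "series": [
    [0,0,0,0,4],
    [0,0,0.05,0,7],
    [0,0,0.05,0,8.7],
    [0,0,0.05,0,8.7],
    [0,0,0.05,0,8.7]
  ]
}}

```text
t: 9.85
eef_pos: [0.4912, -0.3229, 0.1046]
eef_rot: [[0.972, 0.236, -0.0], [0.236, -0.972, 0.0], [-0.0, -0.0, -1.0]]
contact_force: [-0.7, 0.5, -0.3]
gripper_width: 0.064
grasp_force: 0.0
```

{"method": "apply_moves", "body": {
  "series": [
    [0,0,0,0,8.7],
    [0,0,0,0,8.7],
    [0,0,0,0,8.7],
    [0,0,0,0,8.7],
    [0,0,0,0,8.7]
  ]
}}

```text
t: 10.35
eef_pos: [0.4912, -0.3229, 0.1046]
eef_rot: [[0.972, 0.236, 0.0], [0.236, -0.972, -0.0], [0.0, 0.0, -1.0]]
contact_force: [-0.7, -0.3, -0.2]
gripper_width: 0.0869
grasp_force: 0.0
```

{"method": "apply_moves", "body": {
  "series": [
    [0,0,2,0,8.7],
    [0,0,5,0,8.7],
    [0,0,9,0,8.7],
    [0,0,12,0,8.7],
    [0,0,13,0,8.7]
  ]
}}

```text
t: 10.85
eef_pos: [0.4925, -0.3236, 0.2382]
eef_rot: [[0.972, 0.235, 0.004], [0.235, -0.972, -0.003], [0.004, 0.004, -1.0]]
contact_force: [0.7, -0.4, 0.4]
gripper_width: 0.0874
grasp_force: 0.0
```

{"method": "apply_moves", "body": {
  "series": [
    [-3.5,-3,0,0,8.7],
    [-7,-6,0,0,8.7],
    [-10.5,-9,0,0,8.7],
    [-14,-12,0,0,8.7],
    [-14,-12,0,0,8.7]
  ]
}}

```text
t: 11.35
eef_pos: [0.3444, -0.4477, 0.2336]
eef_rot: [[0.974, 0.226, -0.004], [0.226, -0.974, -0.001], [-0.004, 0.0, -1.0]]
contact_force: [-0.2, -0.3, -0.3]
gripper_width: 0.0868
grasp_force: 0.0
```

```bash
python3 lid.py side5
python3 - <<'E'
from cell import arm
from h import *
f=arm.grab_frame('top'); P=cloud(f); s=arm.sense(); print(s['t'],s['eef_pos'],s['gripper_width'],s['contact_force'])
Q=P[255:330,430:510].reshape(-1,3)
for lo,hi in [(.080,.0875),(.0885,.095),(.146,.165)]:
    q=Q[(Q[:,2]>lo)&(Q[:,2]<hi)]; print(len(q),np.median(q,0).round(4),cv2.minAreaRect((q[:,:2]*1000).astype(np.float32)))
E
```

```text
[ 0.34767017 -0.44514748  0.23366074] [ 0.93843941  0.8488208  -0.18540302]
-0.06 0.1113
-0.02 0.1583
0.02 0.1489
0.06 0.1393
0.1 0.1293
0.14 0.1201
0.18 0.1105
0.22 0.1106
11.45 [ 0.34994589 -0.44337717  0.23375759] 0.0869569725231881 [0.57945291 0.62434708 0.14162627]
1012 [ 0.4845 -0.3173  0.0848] ((490.2933044433594, -323.4321594238281), (81.3619384765625, 80.53178405761719), 81.5409164428711)
265 [ 0.4838 -0.315   0.0905] ((489.61724853515625, -322.29827880859375), (79.23065948486328, 79.4473648071289), 81.78221893310547)
176 [ 0.4898 -0.323   0.1513] ((490.33056640625, -322.93914794921875), (26.51679039001465, 26.096654891967773), 62.356056213378906)
```

View pics/side5.png

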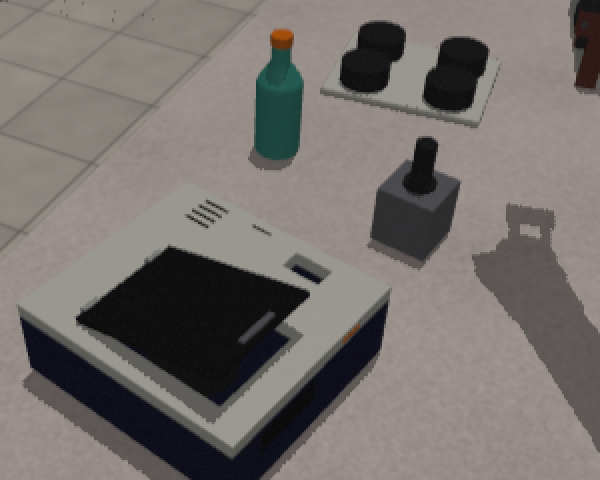

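The picture shows the rod seated upright in the stand at crop (420,165), with the lid ajar and the arm clear. The handle top measures z=0.151, centred over the hole. Handing in.

```bash
python3 -c "
from cell import arm
print(arm.sign_off())"
```

```text
the job is handed in; nothing more can be done
None
```

The job is handed in at about 11.5 s, verdict not shown: the tab was pressed to its hard stop, the lid stands ajar at about 0.24 rad, and the rod is seated upright in its stand with the arm clear.

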